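# Clamp the next heating-block insert in the vise

## Task

The next aluminium heating-block insert has to be clamped for reaming its wells. Take the lowest insert out of the sloping chute, leaving the others in the chute, stand it upright on the vise bed, centred between the two jaws, with its wells facing up, and let go of it; then turn the crank until the moving jaw has pushed it against the fixed jaw and holds it tight, and let go of the crank. Do not disturb the bottles and the tape roll.

Things in the scene. Friction and masses are not known exactly. Their poses are not given: they have to be found in the camera images.
- chute: Blue painted chute on a grey foot plate (190 x 90 mm), fixed to the bench. Origin: middle of the plate's underside, on the bench. The floor falls at 30 degrees towards the chute's own -x (about towards the robot); y is level, across it. Side walls rise 14 mm above the floor, 70 mm apart inside. The floor is slippery: when the lowest insert goes, the others slide down a place.
- chute_stop (a point): Middle of the line where the chute's floor meets its end stop, 52 mm above the bench; axes as the chute's. From here the floor rises along (cos 30, 0, sin 30 degrees) for 160 mm. The stop is a plate 46 mm wide and 28 mm high, square to the floor.
- chute_hold (a point): A point of the chute in the middle of the row of inserts: 40 mm up the floor from the end stop and 28 mm off the floor.
- insert_a_mid (a point): Centre of the lowest insert, which rests against the end stop: an aluminium block 66 mm long (y), 30 mm thick (x), 56 mm tall (z), 0.2 kg, with three open wells in its top. In the chute its y lies across, its x up the slope, its z square to the floor (leaning 30 degrees to the robot). The inserts touch face to face, so only the ends, 66 mm apart, can be gripped.
- insert_b_mid (a point): Centre of the second insert, the same block, which leans on the lowest one; it belongs in the chute.
- insert_c_mid (a point): Centre of the third and highest insert, the same block; it belongs in the chute.
- insert_a: The lowest insert itself. Origin: centre of its underside; z points to the wells, y along its 66 mm length.
- vise: Machine vise, grey cast body 190 mm long, fixed to the bench. Origin: middle of its underside, on the bench. x runs from the crank end (about towards the robot) to the fixed jaw, y along the jaws. The bed is at z = 52 mm, the fixed jaw's face at x = 55 mm; jaws are 80 mm wide (y -40 to 40) and reach z = 80 mm. The end bracket takes x = -95 to -75 mm, up to z = 84 mm.
- vise_jaw: The moving jaw, 44 mm thick behind its face. Origin: middle of the lower edge of its face, on the bed. It slides along the vise's x towards the fixed jaw, its origin going from x = 9 mm (jaws 46 mm apart) to 39 mm in the vise's frame; at x = 25 mm both jaws touch an insert (30 mm thick).
- vise_crank (a joint): Crank angle, 0 to 23.4 rad, growing clockwise as seen from the crank end; clockwise closes the vise, 8 mm a turn (jaw origin at x = 9 mm at angle 0). Handle at angle a: y = -36 sin a, z = 66 + 36 cos a mm in the vise frame. It turns with about 4.5 N at the handle and stays put; past the point where both jaws touch the insert this climbs by about 9 N per half radian, and 0.4 rad more holds it tight (overtightened, it springs back to about that).
- crank_handle (a point): Middle of the crank handle, a red sleeve 22 mm across and 64 mm long, parallel to the vise's x, at x = -159 mm in the vise's frame, 36 mm from the screw's axis (y = 0, z = 66 mm). The sleeve spins freely on its pin, so a hand can lead it round without turning. Crank arm and hub lie between x = -126 and -95 mm.
- amber_bottle_mid (a point): Amber bottle with a blue cap, 65 mm across, 161 mm tall, behind the chute; point half-way up. A bystander.
- dropper_mid (a point): Small amber dropper bottle, 38 mm across, 84 mm tall, left of the crank; point half-way up. A bystander.
- tape_mid (a point): Roll of label tape lying flat, 62 mm across, 18 mm high, at the bench's front edge; its centre. A bystander.
Not all that is in view belongs to the job. Leave any turquoise or yellow look-alike of the part that bears insert_b_mid alone.

How it is judged (in metres and radians):
On the way, in this order (a step that is already met when the one before it is completed fails the run):
1. the lowest insert is clear of the chute, the other two still in it (distance between insert_a_mid and chute_hold above 0.1 m and distance between each of insert_b_mid, insert_c_mid and chute_hold below 0.05 m), for 0.1 s.
2. the insert stands upright on the vise bed between the open jaws, let go (x of insert_a_mid in the frame of vise between 0.015 and 0.045 m and y of insert_a_mid in the frame of vise between -0.015 and 0.015 m and z of insert_a_mid in the frame of vise between 0.0765 and 0.0835 m and angle between insert_a_mid's own z axis and vertical below 0.08 rad and contact force between the fingers and insert_a below 0.1 N), for 0.2 s.
At the end, for the whole second after the job is handed in: The lowest insert stands upright (within about 4.5 degrees, wells up) on the vise bed, within 15 mm of the middle of the jaws, square and against the fixed jaw (within 3 mm), squeezed by the moving jaw with more than 15 N, at rest and released; the other two inserts are still in the chute (x of insert_a_mid in the frame of vise between 0.037 and 0.043 m and y of insert_a_mid in the frame of vise between -0.015 and 0.015 m and z of insert_a_mid in the frame of vise between 0.0765 and 0.0835 m and angle between each of insert_a_mid, insert_a's own z axis and vertical below 0.08 rad and angle between the y axis of insert_a and the y axis of vise, either way round below 0.06 rad and contact force between vise_jaw and insert_a above 15 N and linear speed of insert_a below 0.01 m/s and contact force between the fingers and insert_a below 0.1 N and distance between each of insert_b_mid, insert_c_mid and chute_hold below 0.05 m); the robot touches nothing.
It fails at once if one of the other inserts leaves the chute (distance between any of insert_b_mid, insert_c_mid and chute_hold above 0.06 m).
It fails at once if a bystander (amber bottle, dropper bottle, tape roll) is moved by more than 3 cm (distance of any of amber_bottle_mid, dropper_mid, tape_mid from where it was at the start of the episode above 0.03 m).
It also fails if it takes over 59 s, if anything falls off the work surface, if the arm or the gripper's body presses on something with over 40 N, if the wrist force passes 120 N, or if a joint passes its speed limit or range.

## Robot

A 7-joint arm with a two-finger parallel gripper is mounted at the origin on a cart in front of the work surface, level with it; the furniture and walls round the work are solid. World frame = base frame: x ahead of the robot, y to its left, z up, the work surface at z = 0. Lengths are in mm, angles in rad, forces in N, time in s.
With the tool pointing down it reaches from about 400 to 925 mm from the base axis. Payload 5.6 kg.
Tool frame: the origin (TCP) lies at the very end of the fingers, on their centre line; the grasp point (between the pads) lies 19 mm behind it; x points along the fingers, y is the direction in which the jaws open and shut, and the axes are right-handed (so a half turn about x gives the same grasp; the last joint's range is limited). The gripper opens to 85 mm and grips with 20 to 120 N. Pads are 22 mm wide; open, the fingers measure 114 mm over their backs; the gripper's body (76 mm by 85 mm) begins 54 mm behind the grasp point. The pads swing forward as they close: fully open they stand 13 mm farther back than shut.
Start: joints at [-1.35, 0.468, -0.012, 1.603, 0.006, 1.071, -0.056], TCP at [169.529, 627.51, 231.29] pointing down, gripper open.
Joint ranges: [-2.53, 2.53], [-0.31, 2.02], [-1.57, 1.55], [0.28, 2.44], [-1.29, 4.43], [0.15, 1.84], [-2.92, 2.92]. Speed limits (rad/s): [2.57, 2.57, 3.14, 3.14, 3.14, 3.14, 3.14].

## Interface

Orientations are given as a unit quaternion [x, y, z, w].
In Python, from cell import monitor, viewer, job gives the robot as it stands.
- The arm moves only by the tool step_arm, never from a script. Its arguments are lists of equal length, an entry for each row: "travel": the shift along the tool's x, y, z in mm, a list of three; "yaw": the turn about the tool's x in degrees. A call has 1 to 12 rows; each row shifts and turns the commanded pose from where the row before left it, along the tool's axes as they then stand; what a row does not reach is not made up. A row lasts 1/10 s, in which the tool goes at most 50 mm and 8.59 degrees, less where a joint would pass 70% of its speed; a pose out of reach is approached as far as the arm can. A call with a gripper value outside its range is refused whole. "fingers" is the closure, from 0 (fully open) to 1 (shut), set as the call begins (left out, the last holds). The fingers move at their own pace and stop on an object; "force" is the grip in N (left out, the last holds). Time passes only in rows, so rows that do not move let the fingers close. It gives the time, the measured TCP pose, the force and the opening at its end, in the units of the state.
- monitor.observe(): the state, without advancing time (a new reading comes with each control period).
- viewer.read_camera(name): name is "scene" or "top" or "wrist"; returns a dict with "frame" (420x560x3 uint8, red, green, blue), "fx", "fy", "cx", "cy" (pixels), "distortion" ([k1, k2, p1, p2, k3] as OpenCV has them; the pictures are not rectified), "R" (3x3) and "t" (3): a world point X has camera coordinates R X + t; the wrist camera has in their place "hand_eye" (4x4, takes a point from camera to tool coordinates, whose origin is the TCP and whose axes are the tool frame's). Camera axes: x right, y down, z forward; pixel columns grow to the right and rows downward; lengths in mm; the calibration is good to about 2 mm. A picture is of the moment at which its call begins: read the wrist's pose just before it. There is no depth.
- job.finish_job(): hands the job in, once; it reports no verdict.
The state is a dict: "t": time; "joints": joint angles; "qd": joint speeds; "joint_efforts": joint torques, N m; "position": TCP position; "ee_rot": TCP orientation; "force": force on the tool from outside, world axes, zero at the start; "torque": the same for the moment, N m; "gripper_width": opening from 0.0 (shut) to 1.0 (fully open).
Only numpy, scipy, OpenCV 4.12 (cv2) and the standard library are available. Lean on these libraries where they do the work, as an engineer would, in place of code of your own. Each camera call takes 0.05 s, during which the arm holds its last target. There are 200 camera calls.

## Working session

There is one attempt and no reset: what is moved stays moved. The work goes in short steps, Python scripts to look and compute and a tool call to move; the robot and the scene stay as the last step left them, time stands still between calls to the robot, and variables do not carry over. Pictures are saved under pics/ and viewed, about 8 in all and at most 12, crops included, and the job is handed in when it is done.

Besides the shell and the picture viewer there is one more tool, called after "Request:" as name(argument=value, ...) on one line, values as JSON. step_arm: Moves the arm, as the interface text tells. Its arguments: {"type":"object","properties":{"travel":{"type":"array"},"yaw":{"type":"array"},"fingers":{"type":"number"},"force":{"type":"number"}},"required":["travel","yaw"]}

```bash
mkdir -p pics; ls
cat > h.py <<'E'
import numpy as np,cv2
from scipy.spatial.transform import Rotation as Ro
from cell import monitor,viewer,job
def K(c): return np.array([[c['fx'],0,c['cx']],[0,c['fy'],c['cy']],[0,0,1.]])
def cam(name):
    s=monitor.observe(); c=viewer.read_camera(name)
    if name=='wrist':
        T=np.eye(4);T[:3,:3]=Ro.from_quat(s['ee_rot']).as_matrix();T[:3,3]=s['position']
        M=np.linalg.inv(T@np.array(c['hand_eye'])); c['R']=M[:3,:3];c['t']=M[:3,3]
    c['R']=np.array(c['R']);c['t']=np.array(c['t']);c['dist']=np.array(c['distortion'],float)
    return c
def ray(c,uv):
    p=cv2.undistortPoints(np.array(uv,float).reshape(-1,1,2),K(c),c['dist'])[:,0]
    d=np.c_[p,np.ones(len(p))]@c['R']; return -c['R'].T@c['t'],d
def plane(c,uv,z):
    o,d=ray(c,uv); return o+d*((z-o[2])/d[:,2])[:,None]
def proj(c,X):
    return cv2.projectPoints(np.array(X,float).reshape(-1,1,3),cv2.Rodrigues(c['R'])[0],c['t'],K(c),c['dist'])[0][:,0]
def save(c,n,f=1.4,crop=None):
    im=c['frame'][...,::-1]
    if crop: im=im[crop[1]:crop[3],crop[0]:crop[2]]
    cv2.imwrite('pics/'+n,cv2.resize(im,None,fx=f,fy=f,interpolation=cv2.INTER_CUBIC))
E
python3 - <<'E'
from h import *
import pickle
for n in ['scene','top']:
    c=cam(n); save(c,n+'0.png'); pickle.dump(c,open(n+'.pkl','wb')); print(n,c['R'].round(3).tolist(),c['t'],-c['R'].T@c['t'],c['fx'])
print(monitor.observe())
E
```

```text
pics
scene [[0.896, -0.444, 0.002], [-0.333, -0.676, -0.658], [0.293, 0.589, -0.753]] [-601.16799586  157.44702703 1273.28561727] [ 217.94789643 -909.95159574 1063.92461979] 390.9711662943809
top [[-0.009, -1.0, -0.011], [-0.998, 0.01, -0.068], [0.068, 0.01, -0.998]] [-145.66255341  572.74857404 1625.47682998] [ 459.38895237 -168.06842594 1658.95998384] 491.9083543466363
{'t': 0.1, 'joints': array([-1.34999686,  0.46832805, -0.01164072,  1.60351219,  0.00599511,
        1.07139595, -0.05629724]), 'qd': array([ 0.00042276, -0.00087087, -0.00056165, -0.0031534 , -0.0006003 ,
        0.00136239,  0.0004959 ]), 'joint_efforts': array([ 7.79785205e-04, -5.33523095e+01,  2.13224668e-02, -2.51968879e+01,
        1.14297727e-02,  4.31208930e-03, -2.17316239e-05]), 'position': array([169.39851867, 627.0269543 , 230.41632769]), 'ee_rot': array([ 0.09244035,  0.70100472, -0.09357482,  0.70092148]), 'force': array([ 0.96881915,  0.57305777, -0.37586515]), 'torque': array([0.00139049, 0.01176124, 0.00148331]), 'gripper_width': 0.9973554516844141}
```

View pics/scene0.png

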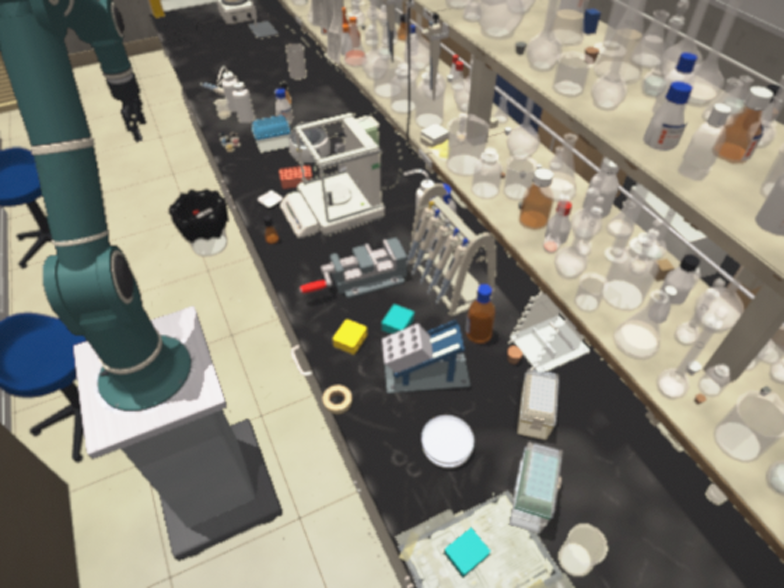

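View pics/top0.png

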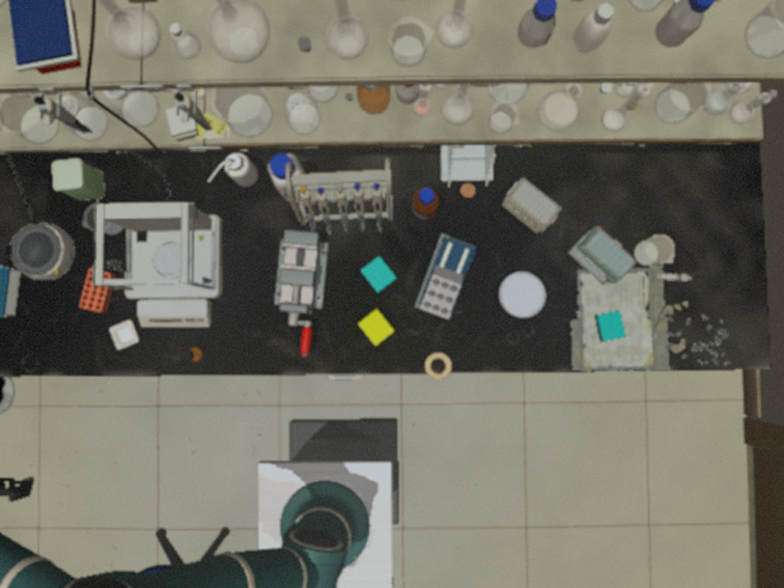

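The scene picture shows the chute with its grey inserts at about (425,345), the vise at (365,268) and the red handle at (313,287). The turquoise and yellow blocks at (397,318) and (350,336) are look-alikes lying on the bench. The top picture shows the chute at (445,277), the vise at (300,270), the red handle at (306,338) and the tape at (438,365). The grey row in the blue chute fits the inserts, and the lowest one is at its robot-side end. Next is an enlarged crop to confirm.

Run:
```python
from h import *
import pickle
c=pickle.load(open('top.pkl','rb')); save(c,'crop1.png',4.4,(185,155,360,265))
u=lambda a:np.array(a)/1.4
print(plane(c,u([[445,278],[300,270],[306,338],[285,311],[319,311],[288,232],[323,232]]),66).round())
```

```text
[[ 581. -292.   66.]
 [ 603.   45.   66.]
 [ 445.   31.   66.]
 [ 508.   80.   66.]
 [ 508.    1.   66.]
 [ 693.   73.   66.]
 [ 692.   -9.   66.]]
```

View pics/crop1.png

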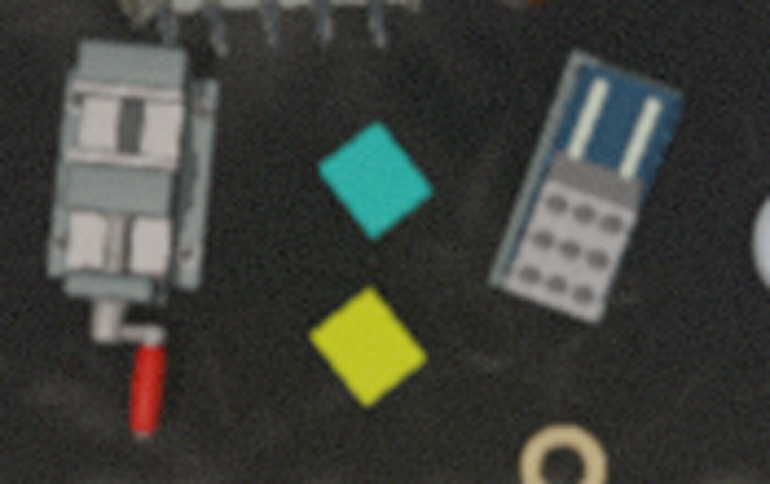

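The crop confirms three grey inserts with nine wells in the blue chute, the lowest one at about (555,285). The yellow and turquoise cubes are loose decoys. The handle, at (148,390), lies to the vise's -y side. Next I'll read the tool axes and the wrist camera geometry.

Run:
```python
from h import *
s=monitor.observe();R=Ro.from_quat(s['ee_rot']).as_matrix();print(R.round(3),s['position'])
c=cam('wrist');print(np.array(c['hand_eye']).round(3),c['fx'],c['cx'],c['cy'])
for tgt in ([600,40,330],[560,-290,330]):
    print('shift in tool', (R.T@(np.array(tgt)-s['position'])).round())
```

```text
[[-0.     0.261  0.965]
 [-0.002  0.965 -0.261]
 [-1.    -0.002  0.   ]] [169.39851867 627.0269543  230.41632769]
[[   0.      -0.271    0.963 -142.858]
 [   1.       0.      -0.       0.252]
 [  -0.       0.963    0.271  -68.794]
 [   0.       0.       0.       1.   ]] 342.56342384115914 282.6347649694987 211.5595374429012
shift in tool [ -99. -455.  569.]
shift in tool [ -98. -784.  616.]
```

Request:
step_arm(travel=[[-6,-30,35],[-6,-30,35],[-6,-30,35],[-6,-30,35],[-6,-30,35],[-6,-30,35],[-6,-30,35],[-6,-30,35],[-6,-30,35],[-6,-30,35],[-6,-30,35],[-6,-30,35]], yaw=[0,0,0,0,0,0,0,0,0,0,0,0])

```text
t: 1.35
position: [481.7, 168.7, 303.6]
ee_rot: [0.093, 0.701, -0.093, 0.701]
force: [1.3, 0.9, 1.5]
gripper_width: 1.0
```

Request:
step_arm(travel=[[-4,-25,27],[-4,-25,27],[-4,-25,27],[-4,-25,27],[0,0,0],[0,0,0],[0,0,0],[0,0,0]], yaw=[0,0,0,0,-5,-5,0,0])

```text
t: 2.15
position: [559.1, 45.8, 319.1]
ee_rot: [0.032, 0.707, -0.032, 0.706]
force: [-0.1, -0.2, 0.0]
gripper_width: 0.997
```

Run:
```python
from h import *
import pickle
c=cam('wrist');save(c,'wv.png');pickle.dump(c,open('wv.pkl','wb'))
s=monitor.observe();R=Ro.from_quat(s['ee_rot']).as_matrix();print(R.round(3),s['position'],s['t'],s['joints'].round(2))
```

```text
[[-0.     0.091  0.996]
 [ 0.     0.996 -0.091]
 [-1.     0.    -0.   ]] [559.08110959  45.91493873 319.1467549 ] 2.2 [-0.45  0.24  0.37  1.74 -0.09  1.18  1.43]
```

View pics/wv.png

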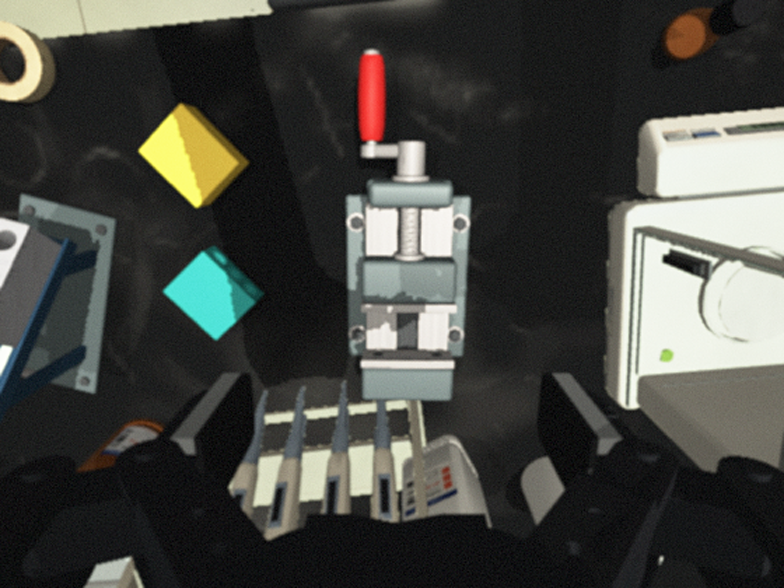

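The wrist view shows the vise with its fixed-jaw face edge at about (362..453,360), the moving jaw from (364,260) to (455,306), the end bracket at (370..452,181) and the red handle from (372,50) to (372,143).

Run:
```python
from h import *
import pickle
c=pickle.load(open('wv.pkl','rb'));u=lambda a:np.array(a)/1.4
P=plane(c,u([[361,360],[453,360],[363,400],[452,400],[362,309],[456,309],[364,260],[455,260]]),80)
print(P.round(1))
B=plane(c,u([[370,181],[452,181]]),84);print('bracket',B.round(1))
a=P[:, :2]; mids=(a[0::2]+a[1::2])/2; print(mids.round(1))
im=cv2.cvtColor(c['frame'],cv2.COLOR_RGB2HSV);m=((im[...,0]<8)|(im[...,0]>172))&(im[...,1]>170)&(im[...,2]>90)
n,l,st,ce=cv2.connectedComponentsWithStats(m.astype(np.uint8));i=1+st[1:,4].argmax();print(st[i],ce[i])
ys,xs=np.where(l==i);r=cv2.minAreaRect(np.c_[xs,ys].astype(np.float32));print(r)
for z in(60,66,76,102):print(z,plane(c,[ce[i]],z).round(1))
save(c,'vz.png',5,(235,115,345,295))
vx=mids[0]-B[:,:2].mean(0);print('yaw',np.degrees(np.arctan2(vx[1],vx[0])),np.linalg.norm(vx))
```

```text
[[651.7   7.5  80. ]
 [658.9  86.3  80. ]
 [689.7   5.1  80. ]
 [696.9  83.2  80. ]
 [606.2  13.4  80. ]
 [613.3  91.5  80. ]
 [565.   19.6  80. ]
 [571.7  93.1  80. ]]
bracket [[503.3  31.3  84. ]
 [509.1  93.9  84. ]]
[[655.3  46.9]
 [693.3  44.1]
 [609.8  52.5]
 [568.4  56.3]]
[ 256   39   20   62 1056] [265.13636364  69.46780303]
((265.5, 69.5), (61.0, 19.0), 90.0)
60 [[440.8  37.6  60. ]]
66 [[441.6  37.8  66. ]]
76 [[442.8  38.1  76. ]]
102 [[446.   39.1 102. ]]
yaw -5.997904363548513 149.96567166619593
```

Request:
step_arm(travel=[[0,-42,0],[0,-42,0],[0,-42,0],[0,-42,0],[0,-42,0],[0,-42,0],[0,-42,-10],[0,-42,-10],[0,0,0],[0,0,0],[0,0,0],[0,0,0]], yaw=[0,0,0,0,0,0,0,0,7,7,0,0])

```text
t: 3.4
position: [509.6, -286.6, 319.2]
ee_rot: [0.116, 0.698, -0.116, 0.697]
force: [0.9, -0.4, -0.5]
gripper_width: 0.998
```

Run:
```python
from h import *
import pickle
c=cam('wrist');save(c,'wc.png');pickle.dump(c,open('wc.pkl','wb'))
s=monitor.observe();R=Ro.from_quat(s['ee_rot']).as_matrix();print(R.round(3),s['position'],s['t'],s['joints'].round(2))
```

```text
[[ 0.     0.325  0.946]
 [ 0.     0.946 -0.325]
 [-1.     0.    -0.   ]] [ 509.64460845 -286.52136413  319.26035204] 3.45 [-0.02  0.3   0.59  1.7  -0.18  1.2   1.86]
```

View pics/wc.png

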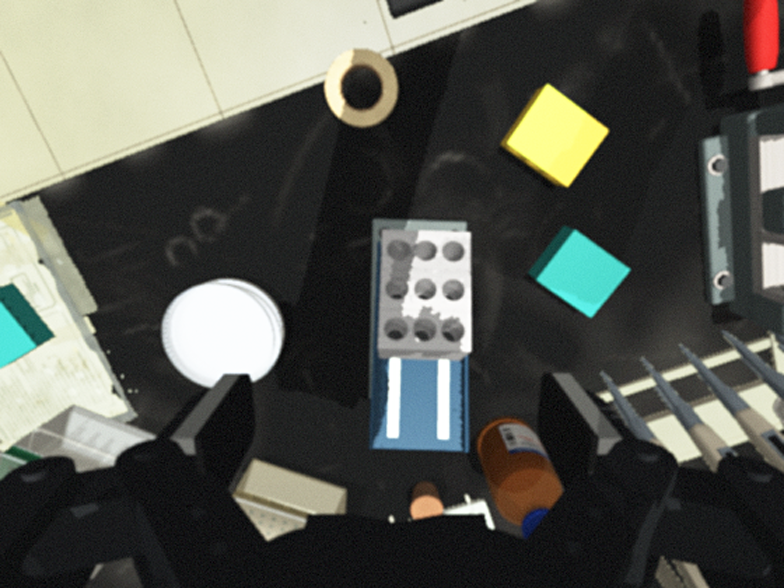

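The wrist view shows the chute end with the three well rows at about (425,250), (425,290) and (425,330). The lowest insert is the top row, nearest the robot. The chute heads about along the tool's z.

Run:
```python
from h import *
import pickle
c=pickle.load(open('wc.pkl','rb'));u=lambda a:np.array(a)/1.4
q={}
for z,uv in((108.,[[399,250],[425,250],[453,250]]),(123.,[[397,290],[425,290],[453,290]]),(138,[[395,329],[424,330],[453,331]])):
    P=plane(c,u(uv),z);print(P.round(1).tolist());q[z]=P[:,:2].mean(0)
d=q[138]-q[108.];print('yaw',np.degrees(np.arctan2(d[1],d[0])),np.linalg.norm(d),'expect 52')
# top-front edge of a : z=100.5 ; ends
e=plane(c,u([[380,231],[470,231]]),100.5);print('front edge',e.round(1),np.linalg.norm(e[1]-e[0]),np.degrees(np.arctan2(*(e[0]-e[1])[:2]*[1,-1])))
# handle triangulation
P=[]
for n in('scene.pkl','top.pkl','wv.pkl'):
    k=pickle.load(open(n,'rb'));im=cv2.cvtColor(k['frame'],cv2.COLOR_RGB2HSV)
    m=(((im[...,0]<8)|(im[...,0]>172))&(im[...,1]>150)&(im[...,2]>80)).astype(np.uint8)
    N,l,st,ce=cv2.connectedComponentsWithStats(m)
    pr=proj(k,[[445,36,70]])[0]; i=1+np.argmin(np.linalg.norm(ce[1:]-pr,axis=1)+1e3*(st[1:,4]<20));print(n,pr,ce[i],st[i,4]);P.append(ray(k,[ce[i]]))
A=0;b=0
for o,dd in P:
    dd=dd[0]/np.linalg.norm(dd);M=np.eye(3)-np.outer(dd,dd);A=A+M;b=b+M@o
print('handle',np.linalg.solve(A,b).round(1))
```

```text
[[505.8, -282.5, 108.0], [512.1, -264.1, 108.0], [518.9, -244.4, 108.0]]
[[530.8, -292.7, 123.0], [537.5, -273.3, 123.0], [544.1, -253.9, 123.0]]
[[553.9, -302.1, 138.0], [561.3, -282.7, 138.0], [568.8, -263.3, 138.0]]
yaw -21.20741556210521 52.59657185336199 expect 52
front edge [[ 488.8 -291.8  100.5]
 [ 510.8 -227.5  100.5]] 67.92277101293168 -18.916630275636482
scene.pkl [223.77811616 200.44237033] [223.54054054 204.04504505] 111
top.pkl [216.97828732 241.59114577] [217.94117647 242.83823529] 136
wv.pkl [263.63799852  72.58400939] [265.2637931   69.30775862] 1160
handle [440.8  36.2  52.9]
```

Request:
step_arm(travel=[[30,22,-1],[40,0,0],[40,0,0],[40,0,0],[30,0,0],[20,0,0],[15,0,0],[15,0,0],[10,0,0],[0,0,0],[0,0,0]], yaw=[1,0,0,0,0,0,0,0,0,0,0])

```text
t: 4.55
position: [516.0, -266.3, 79.8]
ee_rot: [0.123, 0.696, -0.124, 0.697]
force: [0.1, 0.1, -0.4]
gripper_width: 1.0
```

Run:
```python
from h import *
import pickle
c=cam('wrist');save(c,'wg.png')
s=monitor.observe();R=Ro.from_quat(s['ee_rot']).as_matrix();print(R.round(3),s['position'],s['t'],s['force'])
```

```text
[[ 0.001  0.344  0.939]
 [-0.001  0.939 -0.344]
 [-1.    -0.     0.002]] [ 516.20937798 -266.40024692   80.05920481] 4.6 [ 0.20639914 -0.22015624 -0.68507206]
```

View pics/wg.png

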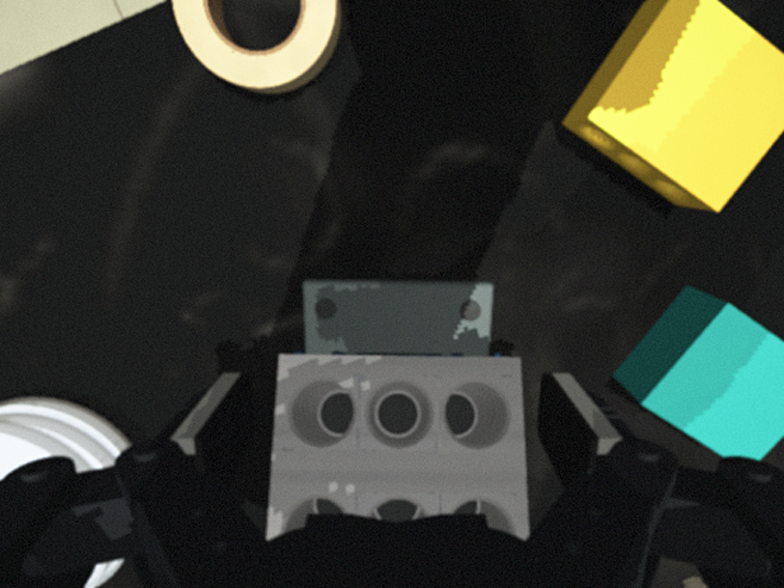

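The insert is centred between the fingers: its ends are at (275,400) and (522,400), the fingertips at (240,375) and (545,375), and the seam to the second insert is at row 478, clear of the pads. I'll go down and grip.

Request:
step_arm(travel=[[5,0,0],[4,0,0],[0,0,0]], yaw=[0,0,0])

```text
t: 4.9
position: [515.4, -265.8, 69.9]
ee_rot: [0.124, 0.696, -0.123, 0.696]
force: [0.3, 0.2, 0.2]
gripper_width: 0.998
```

Request:
step_arm(travel=[[0,0,0],[0,0,0],[0,0,0],[0,0,0],[0,0,0],[0,0,0],[0,0,0],[0,0,0]], yaw=[0,0,0,0,0,0,0,0], fingers=1, force=30)

```text
t: 5.7
position: [515.7, -266.1, 70.5]
ee_rot: [0.124, 0.696, -0.123, 0.696]
force: [-1.4, 0.6, 3.9]
gripper_width: 0.768
```

Request:
step_arm(travel=[[-5.2,0,-3],[-8.7,0,-5],[-8.7,0,-5],[-8.7,0,-5],[-8.7,0,-5],[-8.7,0,-5],[-8.7,0,-5],[-8.7,0,-5],[-13,0,-7.5],[-26,0,-15],[-26,0,-15],[0,0,0]], yaw=[0,0,0,0,0,0,0,0,0,0,0,0])

```text
t: 6.9
position: [445.1, -240.8, 204.8]
ee_rot: [0.124, 0.694, -0.124, 0.698]
force: [0.4, 0.3, -1.5]
gripper_width: 0.771
```

Run:
```python
from h import *
c=cam('wrist');save(c,'wl.png');k=cam('top');save(k,'t2.png',3,(185,155,360,265))
s=monitor.observe();R=Ro.from_quat(s['ee_rot']).as_matrix();print(s['position'],s['t'],s['force'],s['gripper_width'])
```

```text
[ 445.32737474 -239.98909122  202.12622235] 7.0 [-0.10784148  0.24013012 -2.72653532] 0.7656683074156841
```

View pics/wl.png

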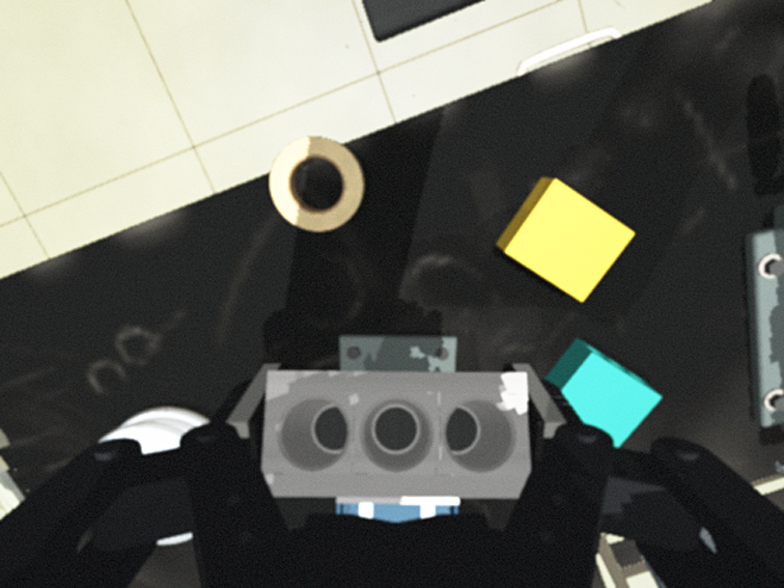

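The insert is held: its wells are at (325,430), (398,430) and (462,430), and it still leans 30°, since the face looks square to the view ray. The other two sit behind it at the chute. Next I'll carry it over the vise.

Request:
step_arm(travel=[[0,0,0],[0,0,0],[0,20,9],[0,35,16],[0,36,16],[0,36,16],[0,36,16],[0,36,16],[0,36,16],[0,36,16],[0,35,15.6],[0,0,0]], yaw=[-7,-7.5,0,0,0,0,0,0,0,0,0,0])

```text
t: 8.2
position: [612.3, 58.6, 199.1]
ee_rot: [0.032, 0.707, -0.031, 0.706]
force: [-0.6, 0.8, -2.5]
gripper_width: 0.77
```

Request:
step_arm(travel=[[20,0,0],[20,0,0],[10,0,0],[0,0,0],[0,0,0]], yaw=[0,0,0,0,0])

```text
t: 8.7
position: [610.9, 50.8, 151.3]
ee_rot: [0.035, 0.706, -0.035, 0.706]
force: [-0.2, 0.1, -1.2]
gripper_width: 0.77
```

Run:
```python
from h import *
c=cam('wrist');save(c,'wp.png')
s=monitor.observe();R=Ro.from_quat(s['ee_rot']).as_matrix();print(R.round(3),s['position'],s['t'],s['force'],s['gripper_width'])
```

```text
[[ 0.001  0.098  0.995]
 [ 0.     0.995 -0.098]
 [-1.     0.     0.001]] [611.26378948  50.87741884 151.93299066] 8.75 [ 0.70418115  0.17156355 -1.98865512] 0.7681918475204271
```

View pics/wp.png

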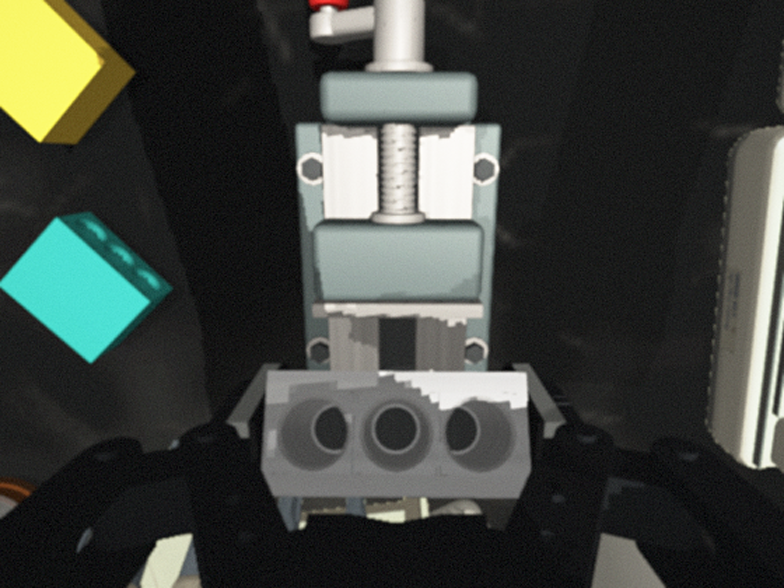

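The insert is in line with the vise: insert middle at column 397, bracket middle at 398, and the moving-jaw face edge at row ~310. Now down into the gap, watching the force.

Request:
step_arm(travel=[[10,0,4.5],[15,0,0],[15,0,0],[10,0,0],[8,0,0],[5,0,0],[0,0,0]], yaw=[0,0,0,0,0,0,0])

```text
t: 9.45
position: [614.7, 50.6, 87.5]
ee_rot: [0.035, 0.707, -0.035, 0.706]
force: [-0.3, 0.2, -1.5]
gripper_width: 0.767
```

Request:
step_arm(travel=[[4,0,0],[4,0,0],[2,0,0],[0,0,0]], yaw=[0,0,0,0])

```text
t: 9.85
position: [615.0, 50.7, 78.2]
ee_rot: [0.035, 0.706, -0.035, 0.706]
force: [0.7, 0.5, -1.4]
gripper_width: 0.768
```

Request:
step_arm(travel=[[0,0,1],[0,0,1],[0,0,1],[0,0,1]], yaw=[0,0,0,0])

```text
t: 10.25
position: [619.3, 50.3, 78.5]
ee_rot: [0.035, 0.706, -0.035, 0.706]
force: [0.1, 0.5, -2.1]
gripper_width: 0.767
```

Request:
step_arm(travel=[[0,0,1],[0,0,1],[0,0,1],[0,0,0]], yaw=[0,0,0,0])

```text
t: 10.65
position: [619.8, 50.2, 77.8]
ee_rot: [0.035, 0.708, -0.034, 0.704]
force: [-5.2, 0.6, 0.9]
gripper_width: 0.769
```

Request:
step_arm(travel=[[0,0,1],[0,0,1],[0,0,1],[0,0,0]], yaw=[0,0,0,0])

```text
t: 11.05
position: [620.0, 50.3, 77.1]
ee_rot: [0.034, 0.71, -0.034, 0.702]
force: [-11.6, 1.1, 4.9]
gripper_width: 0.768
```

Request:
step_arm(travel=[[-1.6,0,1.3],[-1.6,0,1.3],[-1.6,0,1.4],[-1.6,0,1.5],[0,0,0]], yaw=[0,0,0,0,0])

```text
t: 11.55
position: [626.6, 49.4, 82.8]
ee_rot: [0.035, 0.709, -0.035, 0.703]
force: [-7.5, 0.8, -3.6]
gripper_width: 0.769
```

Request:
step_arm(travel=[[-1.4,0,1.6],[-1.3,0,1.8],[-1.2,0,1.8],[-1,0,1.8],[0,0,0]], yaw=[0,0,0,0,0])

```text
t: 12.05
position: [633.6, 48.6, 87.5]
ee_rot: [0.035, 0.709, -0.035, 0.703]
force: [-6.6, 0.4, -4.5]
gripper_width: 0.77
```

Request:
step_arm(travel=[[-1,0,1.8],[-1,0,1.8],[-0.6,0,1.5],[0,0,1.5],[0,0,1],[0,0,0]], yaw=[0,0,0,0,0,0])

```text
t: 12.65
position: [640.9, 48.0, 90.7]
ee_rot: [0.035, 0.71, -0.035, 0.703]
force: [-9.3, -0.2, -0.5]
gripper_width: 0.772
```

Run:
```python
from h import *
c=cam('wrist');save(c,'wu.png')
s=monitor.observe();R=Ro.from_quat(s['ee_rot']).as_matrix();print(R.round(3),s['position'],s['t'],s['force'],s['gripper_width'])
```

```text
[[-0.01   0.098  0.995]
 [ 0.     0.995 -0.098]
 [-1.    -0.    -0.01 ]] [640.9434149   47.99151235  90.7109367 ] 12.7 [-8.66578057  1.24647602  0.49469175] 0.766601158877948
```

View pics/wu.png

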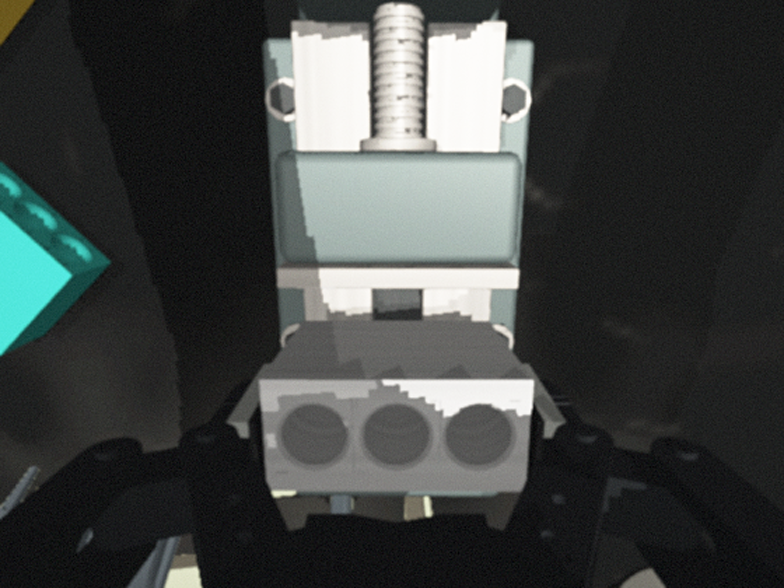

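The insert has pivoted nearly upright: its -x face is now visible at rows 322–378 and its top face at rows 378–492, pressed to the fixed jaw. Now I'll lower it to the bed.

Request:
step_arm(travel=[[3,0,0],[4,0,0],[4,0,0],[4,0,0],[2,0,0],[0,0,0]], yaw=[0,0,0,0,0,0])

```text
t: 13.3
position: [641.2, 48.4, 73.7]
ee_rot: [0.035, 0.709, -0.034, 0.703]
force: [-8.3, -0.1, -0.5]
gripper_width: 0.767
```

Request:
step_arm(travel=[[1,0,0],[1,0,0],[1,0,0],[0,0,0]], yaw=[0,0,0,0])

```text
t: 13.7
position: [641.2, 48.4, 71.0]
ee_rot: [0.035, 0.709, -0.034, 0.703]
force: [-9.8, 1.5, 1.6]
gripper_width: 0.768
```

Request:
step_arm(travel=[[1,0,0],[1,0,0],[1,0,0],[0,0,0]], yaw=[0,0,0,0])

```text
t: 14.1
position: [643.1, 48.2, 69.7]
ee_rot: [0.035, 0.708, -0.034, 0.705]
force: [-8.2, 0.6, 6.5]
gripper_width: 0.766
```

Request:
step_arm(travel=[[1,0,0],[1,0,0],[1,0,0],[0,0,0]], yaw=[0,0,0,0])

```text
t: 14.5
position: [644.3, 48.1, 69.1]
ee_rot: [0.035, 0.707, -0.034, 0.705]
force: [-11.8, 0.1, 20.0]
gripper_width: 0.77
```

Run:
```python
from h import *
c=cam('wrist');save(c,'wd.png')
s=monitor.observe();R=Ro.from_quat(s['ee_rot']).as_matrix();print(R.round(3),s['position'],s['t'],s['force'],s['gripper_width'])
```

```text
[[-0.002  0.098  0.995]
 [ 0.002  0.995 -0.098]
 [-1.     0.002 -0.002]] [644.26010045  48.07279397  69.09924244] 14.55 [-12.31359882   1.0646371   20.87300696] 0.7674515421450834
```

View pics/wd.png

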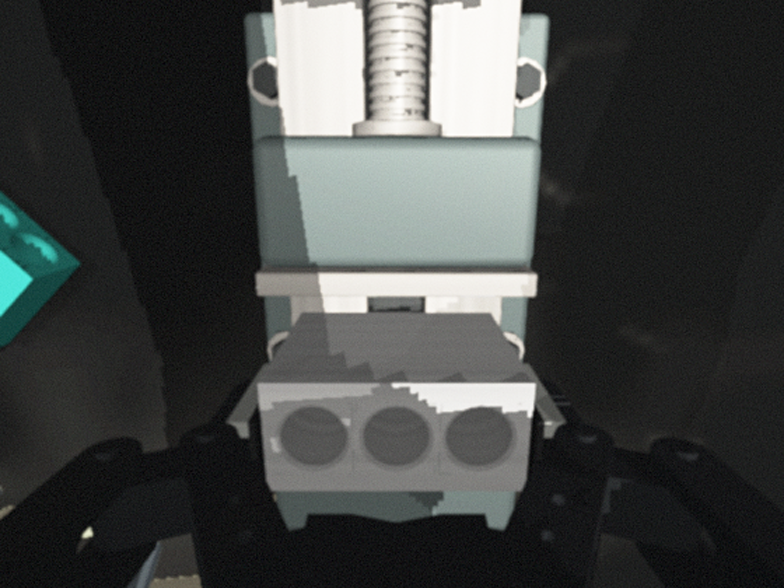

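The insert stands between the jaws, centred, with its top-front edge at row 381 and bottom-front edge at row 313. I'll check the tilt by casting those edges.

Run:
```python
from h import *
c=cam('wrist');u=lambda a:np.array(a)/1.4
A=plane(c,u([[259,381],[536,381]]),108);B=plane(c,u([[303,313],[492,313]]),52);C=plane(c,u([[268,491],[527,491]]),108)
D=plane(c,u([[256,271],[537,271]]),80)
for P in(A,B,C,D):
    v=(P[:,:2]-[600.6,52.2])@np.array([[.9954,.0958],[-.0958,.9954]]);print(v.round(1).tolist(),np.linalg.norm(v[1]-v[0]).round(1))
s=monitor.observe();print(s['force'])
```

```text
[[25.3, -32.2], [25.5, 33.6]] 65.8
[[26.2, -32.1], [26.4, 34.1]] 66.2
[[56.0, -32.4], [56.2, 33.7]] 66.0
[[4.8, -39.1], [5.1, 40.2]] 79.3
[-11.7925368    1.11420833  19.77861597]
```

Cast edges put the insert upright within about 0.02 rad, centre about x = 40.7, y = 0.8. I'll relax the push and then release.

Request:
step_arm(travel=[[-2,0,-2],[-2,0,-2],[0,0,-1],[0,0,0]], yaw=[0,0,0,0])

```text
t: 15.0
position: [640.0, 48.2, 70.0]
ee_rot: [0.035, 0.706, -0.035, 0.706]
force: [-0.3, -0.2, -1.3]
gripper_width: 0.765
```

Request:
step_arm(travel=[[0,0,0],[0,0,0],[0,0,0],[0,0,0],[0,0,0],[0,0,0],[0,0,0]], yaw=[0,0,0,0,0,0,0], fingers=0)

```text
t: 15.7
position: [640.1, 48.2, 70.3]
ee_rot: [0.035, 0.706, -0.035, 0.706]
force: [0.7, 0.5, 0.3]
gripper_width: 0.997
```

Request:
step_arm(travel=[[-5,0,0],[-15,0,0],[-20,0,0],[-30,0,0],[-30,0,0],[-30,0,0],[0,0,0]], yaw=[0,0,0,0,0,0,0])

```text
t: 16.4
position: [643.2, 48.1, 206.6]
ee_rot: [0.036, 0.703, -0.034, 0.71]
force: [0.1, -0.1, -0.8]
gripper_width: 1.001
```

Request:
step_arm(travel=[[0,-5,-35],[0,-5,-35],[0,-5,-35],[0,-5,-35],[0,-6,-35],[10,-6,-31],[20,0,0],[0,0,0],[0,0,0]], yaw=[0,0,0,0,0,0,0,0,0])

```text
t: 17.3
position: [432.6, 36.5, 171.0]
ee_rot: [0.035, 0.706, -0.035, 0.707]
force: [0.8, -0.5, 0.0]
gripper_width: 0.993
```

Run:
```python
from h import *
import pickle
c=cam('wrist');pickle.dump(c,open('wh.pkl','wb'))
s=monitor.observe();R=Ro.from_quat(s['ee_rot']).as_matrix();print(R.round(3),s['position'],s['t'],s['joints'].round(2))
P=[]
ks=[c,pickle.load(open('wv.pkl','rb')),pickle.load(open('scene.pkl','rb'))]
k=cam('top')
a=cv2.resize(c['frame'],(560,420));b=cv2.resize(k['frame'][155:265,185:360],None,fx=2.6,fy=2.6,interpolation=2)
pad=np.zeros((420,240,3),np.uint8);z=cv2.resize(b,(240,int(b.shape[0]*240/b.shape[1])));pad[:z.shape[0]]=z
cv2.imwrite('pics/wh.png',np.hstack([a,pad])[...,::-1])
for k in ks:
    im=cv2.cvtColor(k['frame'],cv2.COLOR_RGB2HSV);m=(((im[...,0]<8)|(im[...,0]>172))&(im[...,1]>150)&(im[...,2]>80)).astype(np.uint8)
    N,l,st,ce=cv2.connectedComponentsWithStats(m);pr=proj(k,[[441,36,52]])[0]
    i=1+np.argmin(np.linalg.norm(ce[1:]-pr,axis=1)+1e3*(st[1:,4]<20));print(pr,ce[i],st[i]);P.append(ray(k,[ce[i]]))
A=0;b=0
for o,dd in P:
    dd=dd[0]/np.linalg.norm(dd);M=np.eye(3)-np.outer(dd,dd);A=A+M;b=b+M@o
print('handle',np.linalg.solve(A,b).round(1))
for z in(45,52,60,66):
    print(z,plane(c,[ce[i]] if 0 else [P and proj(c,[plane(ks[1],[(265.2,69.4)],z)[0]])[0]],z).round(1), plane(ks[1],[(265.2,69.4)],z).round(1))
```

```text
[[ 0.001  0.098  0.995]
 [ 0.     0.995 -0.098]
 [-1.     0.     0.001]] [433.03876187  36.53276198 171.14490652] 17.35 [-0.53  0.19  0.41  2.19 -0.1   0.79  1.42]
[282.8613013  215.59002864] [284.28109453 213.75174129] [ 271  175   28   80 2010]
[264.12205506  70.70545952] [265.2637931   69.30775862] [ 256   39   20   62 1160]
[223.31192833 204.31239661] [223.54054054 204.04504505] [215 200  18   9 111]
handle [440.5  37.2  51.8]
45 [[438.9  37.1  45. ]] [[438.9  37.1  45. ]]
52 [[439.8  37.3  52. ]] [[439.8  37.3  52. ]]
60 [[440.8  37.6  60. ]] [[440.8  37.6  60. ]]
66 [[441.5  37.8  66. ]] [[441.5  37.8  66. ]]
```

View pics/wh.png

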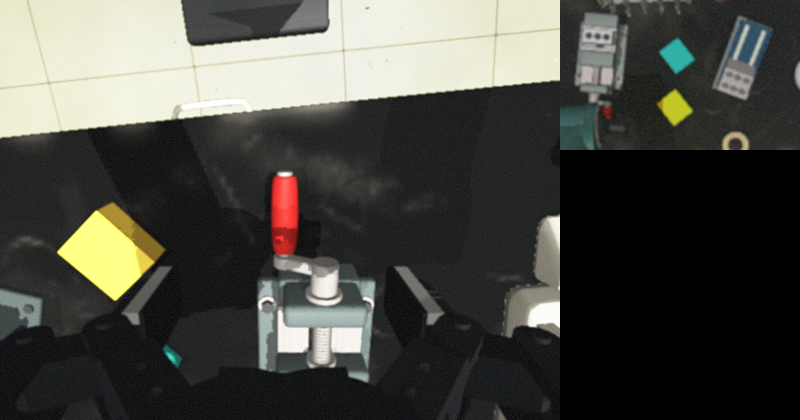

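The handle is at (285,213) in the wrist view, centred between the fingers. The inset shows the insert in the vise and two inserts still in the chute. Handle estimate is z ≈ 48, so crank angle ≈ 2.1. I'll go down and grip it.

Request:
step_arm(travel=[[30,0,0],[40,0,0],[35,0,0],[20,0,0],[10,0,0],[6,0,0],[0,0,0]], yaw=[0,0,0,0,0,0,0])

```text
t: 18.1
position: [432.6, 36.5, 29.4]
ee_rot: [0.035, 0.706, -0.035, 0.706]
force: [0.5, -0.7, 0.8]
gripper_width: 1.002
```

Request:
step_arm(travel=[[0,0,0],[0,0,0],[0,0,0],[0,0,0],[0,0,0],[0,0,0],[0,0,0],[0,0,0],[0,0,0],[0,0,0]], yaw=[0,0,0,0,0,0,0,0,0,0], fingers=1, force=60)

```text
t: 19.1
position: [432.3, 37.4, 29.7]
ee_rot: [0.035, 0.706, -0.034, 0.706]
force: [-0.4, 4.1, 5.1]
gripper_width: 0.228
```

```bash
cat > hp.py <<'E'
from h import *
s=monitor.observe();p=s['position'];d=p[:2]-[600.6,52.2]
print('xv',(d@[.9954,-.0958]).round(1),'yv',(d@[.0958,.9954]).round(1),p.round(1),s['force'].round(1),s['gripper_width'].round(3),s['t'])
def arc(a0,a1,n):
    a=np.linspace(a0,a1,n+1);return np.c_[-np.diff(36*np.cos(a)),np.diff(-36*np.sin(a))].round(1).tolist()
E
python3 - <<'E'
from hp import *
for i in range(4):
    a=2.1+i*np.pi*2/2*1
print('rows(x,y) per 0.2618 rad from 2.1:');r=arc(2.1,2.1+2*np.pi,24);print(r[:12]);print(r[12:])
E
```

```text
Traceback (most recent call last):
  File "hp.py", line 3, in <module>
    print('xv',(d@[.9954,-.0958]).round(1),'yv',(d@[.0958,.9954]).round(1),p.round(1),s['force'].round(1),s['gripper_width'].round(3),s['t'])
                                                                                                          ^^^^^^^^^^^^^^^^^^^^^^^^
AttributeError: 'float' object has no attribute 'round'
```

```bash
sed -i "s/s\['gripper_width'\].round(3)/round(s['gripper_width'],3)/" hp.py
python3 - <<'E'
from hp import *
r=arc(2.1,2.1+2*np.pi,24);print(r[:12]);print(r[12:])
E
```

```text
xv -166.1 yv -30.8 [432.3  37.4  29.7] [-0.4  4.1  5.1] 0.228 19.1
[[7.4, 5.8], [5.7, 7.5], [3.5, 8.7], [1.2, 9.3], [-1.3, 9.3], [-3.6, 8.7], [-5.8, 7.4], [-7.5, 5.7], [-8.7, 3.5], [-9.3, 1.2], [-9.3, -1.3], [-8.7, -3.6]]
[[-7.4, -5.8], [-5.7, -7.5], [-3.5, -8.7], [-1.2, -9.3], [1.3, -9.3], [3.6, -8.7], [5.8, -7.4], [7.5, -5.7], [8.7, -3.5], [9.3, -1.2], [9.3, 1.3], [8.7, 3.6]]
```

Request:
step_arm(travel=[[7.4,5.8,0],[5.7,7.5,0],[3.5,8.7,0],[1.2,9.3,0],[0,0,0]], yaw=[0,0,0,0,0])

```text
t: 19.6
position: [435.3, 67.8, 11.1]
ee_rot: [0.034, 0.706, -0.035, 0.706]
force: [1.6, -0.3, -4.0]
gripper_width: 0.224
```

```bash
python3 hp.py
```

```text
xv -166.1 yv -0.3 [435.3  67.8  11.1] [ 1.6 -0.3 -4. ] 0.224 19.6
```

Request:
step_arm(travel=[[-1.3,9.3,0],[-3.6,8.7,0],[-5.8,7.4,0],[-7.5,5.7,0],[-8.7,3.5,0],[-9.3,1.2,0],[-9.3,-1.3,0],[-8.7,-3.6,0],[-7.4,-5.8,0],[-5.7,-7.5,0],[-3.5,-8.7,0],[-1.2,-9.3,0]], yaw=[0,0,0,0,0,0,0,0,0,0,0,0])

```text
t: 20.8
position: [435.2, 66.6, 83.6]
ee_rot: [0.035, 0.706, -0.035, 0.707]
force: [7.0, 5.8, -17.7]
gripper_width: 0.227
```

```bash
python3 hp.py
```

```text
xv -166.0 yv -1.5 [435.2  66.6  83.6] [  7.    5.8 -17.7] 0.227 20.8
```

Request:
step_arm(travel=[[2.8,-9.3,0],[4.6,-8.7,0],[5.8,-7.4,0],[7.5,-5.7,0],[8.7,-3.5,0],[9.3,-1.2,0],[9.3,1.3,0],[8.7,3.6,0],[7.4,5.8,0],[5.7,7.5,0],[3,8.7,0],[0.5,9.3,0]], yaw=[0,0,0,0,0,0,0,0,0,0,0,0])

```text
t: 22.0
position: [435.1, 66.2, 10.7]
ee_rot: [0.035, 0.706, -0.036, 0.706]
force: [0.1, -5.4, 6.4]
gripper_width: 0.229
```

```bash
python3 hp.py
```

```text
xv -166.0 yv -1.9 [435.1  66.2  10.7] [ 0.1 -5.4  6.4] 0.229 22.0
```

Request:
step_arm(travel=[[-1.3,9.3,0],[-3.6,8.7,0],[-5.8,7.4,0],[-7.5,5.7,0],[-8.7,3.5,0],[-9.3,1.2,0],[-9.2,-1.3,0],[-8.5,-3.6,0],[-7.2,-5.8,0],[-5.5,-7.5,0],[-3.3,-8.7,0],[0,0,0]], yaw=[0,0,0,0,0,0,0,0,0,0,0,0])

```text
t: 23.2
position: [436.1, 76.7, 81.4]
ee_rot: [0.036, 0.706, -0.034, 0.706]
force: [-3.1, 3.3, 14.8]
gripper_width: 0.225
```

```bash
python3 hp.py
```

```text
xv -166.1 yv 8.6 [436.1  76.7  81.4] [-3.1  3.3 14.8] 0.225 23.2
```

Request:
step_arm(travel=[[-1.5,-4.5,0],[-0.5,-4.5,0],[0,0,0]], yaw=[0,0,0])

```text
t: 23.5
position: [435.1, 67.2, 82.5]
ee_rot: [0.035, 0.706, -0.035, 0.706]
force: [0.2, 1.8, 6.4]
gripper_width: 0.223
```

Request:
step_arm(travel=[[0.3,-4,0],[0.8,-4,0],[0,0,0]], yaw=[0,0,0])

```text
t: 23.8
position: [434.4, 60.1, 81.4]
ee_rot: [0.035, 0.706, -0.034, 0.706]
force: [-0.3, 4.9, 5.4]
gripper_width: 0.229
```

Request:
step_arm(travel=[[1.1,-4,0],[1.5,-4,0],[0,0,0]], yaw=[0,0,0])

```text
t: 24.1
position: [433.8, 53.0, 78.8]
ee_rot: [0.035, 0.706, -0.034, 0.706]
force: [0.8, 8.8, 6.2]
gripper_width: 0.225
```

```bash
python3 hp.py
```

```text
xv -166.1 yv -15.2 [433.8  53.   78.8] [0.8 8.8 6.2] 0.225 24.1
```

Request:
step_arm(travel=[[1.8,-3.3,0],[2.2,-3.3,0],[0,0,0]], yaw=[0,0,0])

```text
t: 24.4
position: [433.2, 47.1, 75.0]
ee_rot: [0.035, 0.706, -0.033, 0.706]
force: [-0.3, 10.4, 10.0]
gripper_width: 0.223
```

Request:
step_arm(travel=[[2.2,-3,0],[1.3,-1.5,0],[0,0,0],[0,0,0]], yaw=[0,0,0,0])

```text
t: 24.8
position: [432.8, 43.4, 71.8]
ee_rot: [0.035, 0.706, -0.032, 0.706]
force: [-1.7, 11.1, 12.7]
gripper_width: 0.224
```

```bash
python3 hp.py
```

```text
xv -166.2 yv -24.8 [432.8  43.4  71.8] [-1.7 11.1 12.7] 0.224 24.8
```

Request:
step_arm(travel=[[0,0,0],[0,0,0],[0,0,0],[0,0,0],[0,0,0],[0,0,0],[0,0,0],[0,0,0],[0,0,0]], yaw=[0,0,0,0,0,0,0,0,0], fingers=0)

```text
t: 25.7
position: [432.4, 40.5, 70.9]
ee_rot: [0.035, 0.706, -0.035, 0.706]
force: [-0.2, 0.4, 0.1]
gripper_width: 1.002
```

Request:
step_arm(travel=[[-10,0,0],[-20,0,0],[-30,0,0],[-40,0,0],[-40,0,10],[-40,0,30],[-20,0,35],[0,0,35],[0,0,20],[0,0,0],[0,0,0]], yaw=[0,0,0,0,0,0,0,0,0,0,0])

```text
t: 26.8
position: [560.9, 27.6, 270.8]
ee_rot: [0.035, 0.707, -0.035, 0.706]
force: [-0.6, 0.3, 0.2]
gripper_width: 1.002
```

```bash
python3 hp.py
python3 - <<'E'
from h import *
import pickle
c=cam('wrist');k=cam('top');pickle.dump(c,open('wf.pkl','wb'))
uv=proj(c,[[640,48,80]])[0];print(uv)
x0=int(np.clip(uv[0]-80,0,400));y0=int(np.clip(uv[1]-120,0,220))
print(x0,y0)
a=cv2.resize(c['frame'][y0:y0+200,x0:x0+160],None,fx=3,fy=3,interpolation=2);b=cv2.resize(k['frame'][155:265,185:360],(310,195),interpolation=2)
o=np.zeros((600,790,3),np.uint8);o[:,:480]=a;o[:195,480:]=b;cv2.imwrite('pics/fin.png',o[...,::-1])
E
```

```text
xv -37.2 yv -28.3 [560.9  27.6 270.8] [-0.6  0.3  0.2] 1.002 26.8
[309.23590575 258.85128532]
229 138
```

View pics/fin.png

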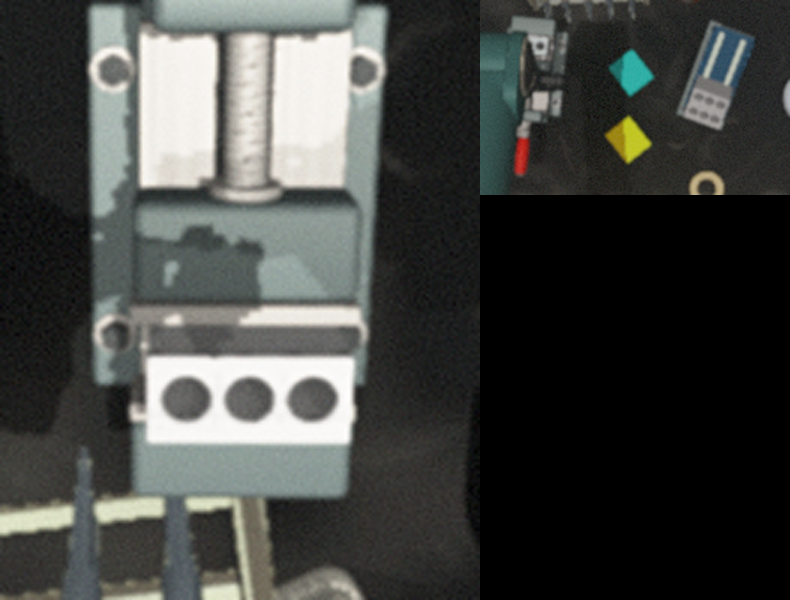

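The final view shows the insert clamped and square between the jaws, wells up at (187,399), (249,399) and (313,399). The inset shows two inserts in the chute and the cubes and tape in place. I'll do one quick numeric check and hand in if it agrees.

Run:
```python
from h import *
import pickle
c=pickle.load(open('wf.pkl','rb'))
P=plane(c,np.array([[147,355],[353,357],[147,442],[350,444]])/3+[229,138],108)
v=(P[:,:2]-[600.6,52.2])@np.array([[.9954,.0958],[-.0958,.9954]]);print(v.round(1).tolist(),v.mean(0),np.linalg.norm(v[1]-v[0]))
if abs(v.mean(0)[0]-40)<3.5 and abs(v.mean(0)[1])<8: print(job.finish_job())
```

```text
[[24.7, -32.8], [25.6, 33.3], [55.6, -33.0], [56.5, 33.8]] [40.6164704  0.3283668] 66.14433252502103
the job is handed in; nothing more can be done
None
```

The lowest insert is clamped upright in the vise with its wells up, the crank is released, and the job was handed in at about 27 s of the 59 s allowed. No verdict came back.

- **Taking it out:** I gripped the lowest insert by its ends and lifted it square to the chute floor, and the other two stayed in the chute.
- **Standing it up:** It came out leaning 30°. I pivoted it upright against the fixed jaw, pressed it onto the bed and let go.
- **Clamping:** I led the crank round about 1.7 turns, until it was roughly 0.76 rad past the point where both jaws should touch the insert. The handle was pushing back with about 17 N by then.

**Last checks:**
- **Position:** The camera puts the insert's centre at about x = 40.6 mm, y = 0.3 mm in the vise frame.
- **Squareness:** It is within about 0.015 rad of square to the jaws.
- **Uprightness:** It measured within about 0.02 rad before clamping. I did not re-measure it afterwards.
- **Surroundings:** The last picture shows two inserts in the chute and the tape roll in place. I did not check the amber and dropper bottles there.
- **Jaw squeeze:** I did not measure it directly, only inferred it from the crank angle and handle force.

No check disagreed with another.

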